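# Clamp a cable plug in the slip-clutch vise

## Task

Stand the loose grey cable plug upright on the bed of the small vise, between its two jaws, and let go of it. Then turn the vise's round thumbscrew clockwise (seen from above) to close the jaw on the plug, until the thumbscrew's drag clutch slips for the first time; stop right there, while the white line on the knob has parted from the white line on the collar below it by only a few millimetres (8 mm at most), and let go, leaving the plug clamped upright.

Things in the scene. Friction and masses are not known exactly. Their poses are not given: they have to be found in the camera images.
- plug_center (a point): Loose grey plastic round cable plug, standing upright on the bench, 53 mm high, about 50 g. The knurled nut (its lower part, up to 34 mm above its foot) is 26 mm in diameter, the neck above it 18 mm. This point is its centre, on its axis 26.5 mm above its foot; its z axis points up along the plug.
- vise_seat (a point): Where the plug's foot is to stand: the middle between the jaws, on the bed (top of the grey base plate, 12 mm above the bench) of a small vise fixed to the bench. z is up, y runs along the jaw travel, towards the thumbscrew. The bed is open above and to both sides in x; the base plate is 70 mm wide in x and 196 mm long in y.
- jaw_face (a point): Centre of the fixed jaw's face, 18 mm to -y of the seat, 12 mm above the bed; axes as the seat's. The moving jaw (vise_jaw) stands opposite (+y) and travels to -y; at the start the faces are 34 to 39 mm apart, differently each time. Both jaws are dark steel, 22 mm wide in x, and rise 24 mm above the bed.
- knob_center (a point): Black knurled thumbscrew knob, axis vertical, 38 mm in diameter for a grip, at the vise's +y end, 107.5 mm from the seat. It reaches from 48 to 82 mm above the bench; this point is on its axis at 68 mm. Clockwise from above closes the jaw, 5 mm a radian; let go, it stays, and it may be gripped afresh. A white line on its side (knob_mark) is in line with the collar's (collar_mark) at the start.
- collar_center (a point): Aluminium collar, 40 mm in diameter, 36 to 46 mm above the bench, under the knob; this point is its centre. It turns with the knob against 0.1 N m drag (less at rest). Once the jaw presses on the plug, the drive winds up springily by some 0.3 rad; at 0.24 N m the clutch slips: the knob turns on at that torque, the collar stands still and the white lines part (2 mm per 0.1 rad).
Things that resemble listed ones, but are neither listed nor needed, are in the scene too. Of the things that look like the part that bears plug_center, the larger one is meant.

How it is judged:
On the way, in this order (a step that is already met when the one before it is completed fails the run):
1. the plug stands upright on the vise's bed between the jaws, let go (horizontal distance between plug_center and vise_seat below 0.012 m and z of plug_center in the frame of vise_seat below 0.0305 m and angle between plug_center's own z axis and vertical below 0.12 rad and contact force between the fingers and plug below 0.1 N), for 0.2 s.
2. the jaw presses on the plug and the clutch has slipped (white lines 1.5 mm or more apart) (horizontal distance between knob_mark and collar_mark above 0.0015 m and contact force between vise_jaw and plug above 8 N), for 0.1 s.
At the end, for the whole second after the job is handed in: The plug stands on the bed, upright within 7 degrees and within 13 mm of the seat point, clamped by the jaw with more than 6 N; the clutch has slipped, the two white lines being between 1.3 mm and 9.5 mm apart (horizontal distance between knob_mark and collar_mark above 0.0013 m and contact force between vise_jaw and plug above 6 N and horizontal distance between plug_center and vise_seat below 0.013 m and z of plug_center in the frame of vise_seat below 0.0305 m and angle between plug_center's own z axis and vertical below 0.12 rad); the robot touches nothing.
It fails at once if the clutch is driven on after its first slip: the white lines part by more than 9.5 mm (horizontal distance between knob_mark and collar_mark above 0.0095 m).
It also fails if it takes over 69 s, if anything falls off the work surface, if the arm or the gripper's body presses on something with over 40 N, if the wrist force passes 120 N, or if a joint passes its speed limit or range.

## Robot

A 6-joint arm with a two-finger parallel gripper is mounted at the origin on the work surface; the furniture and walls round the work are solid. World frame = base frame: x ahead of the robot, y to its left, z up, the work surface at z = 0. Lengths are in m, angles in rad, forces in N, time in s.
With the tool pointing down it reaches from about 0.35 to 0.725 m from the base axis. Payload 4.3 kg.
Tool frame: the origin (TCP) lies between the finger pads; the fingertips stand 25 mm ahead of it and the grasp point (between the pads) lies 6 mm ahead of it; x points along the fingers, z is the direction in which the jaws open and shut, and the axes are right-handed (so a half turn about x gives the same grasp; the last joint's range is limited). The gripper opens to 85 mm and grips with 20 to 120 N. Pads are 22 mm wide; open, the fingers measure 114 mm over their backs; the gripper's body (76 mm by 85 mm) begins 54 mm behind the grasp point. The pads swing forward as they close: fully open they stand 13 mm farther back than shut.
Start: joints at [-1.392, 0.377, 0.081, 1.274, 0, 1.46], TCP at [0.164, -0.551, 0.226] pointing down, gripper open.
Joint ranges: [-2.72, 2.72], [-0.84, 1.66], [-1.02, 1.22], [-1.77, 2.12], [-1.37, 1.28], [-3.14, 3.14]. Speed limits (rad/s): [2.57, 2.57, 3.14, 3.14, 3.14, 3.14].

## Interface

Orientations are given as a rotation vector (axis times angle).
In Python, from cell import state, vision, ctrl gives the robot as it stands. The module is installed in compiled form; this text tells all that it offers.
- The arm moves only by the tool arm_command, never from a script. Its argument "commands" is a list of rows, each a list of 7 numbers: the shift along the tool's x, y, z in cm, then the turn, a rotation vector about the tool's x, y, z in units of 5 degrees (1.0 is 5 degrees), then the opening, from 0 (shut) to 1 (fully open). A call has exactly 10 rows; each row shifts and turns the commanded pose from where the row before left it, along the tool's axes as they then stand; what a row does not reach is not made up. A row lasts 1/8 s, in which the tool goes at most 62.5 mm and 10.7 degrees, less where a joint would pass 70% of its speed; a pose out of reach is approached as far as the arm can. A call is refused whole if a number of a shift passes 6.25 or a number of a turn 1, either way. A call with a gripper value outside its range is refused whole. The fingers move at their own pace and stop on an object; "grip_force" is the grip in N (left out, the last holds). Time passes only in rows, so rows that do not move let the fingers close, or fill a call up. It gives the time, the measured TCP pose, the force and the opening at its end, in the units of the state.
- state(): the state, without advancing time (a new reading comes with each control period).
- vision.camera(name): name is "scene" or "top"; returns a dict with "image" (420x560x3 uint8, red, green, blue), "K" (3x3 intrinsics, pixels), "world_to_cam" (4x4, takes a point from world to camera coordinates). Camera axes: x right, y down, z forward; pixel columns grow to the right and rows downward; lengths in m; the calibration is good to about 2 mm. A picture is of the moment at which its call begins. There is no depth.
- ctrl.close_job(): hands the job in, once; it reports no verdict.
Trained networks look in a picture, given as the dict that the camera call returned (one of the last four; its "shot" number tells which), for a name from the list of things; names that differ only in an ending like _2 or _b are one class to them, and where a whole thing is asked for, a point or a joint stands for the part that bears it (a point fixed in the world has none). Each returns a list of dicts, best first, with "conf" (0 to 1); they miss things now and then, are a little off and sometimes report something else, mostly with a low value. They report only what shows in the picture. A call takes as long as a camera call. They do not tell look-alikes from the thing itself.
- vision.spot_in(picture, label): "uv" ([column, row] in pixels, amid what is visible of it).
The state is a dict: "clock": time; "qpos": joint angles; "qvel": joint speeds; "joint_efforts": joint torques, N m; "tool_pos": TCP position; "orientation": TCP orientation; "force": force on the tool from outside, world axes, zero at the start; "moment": the same for the moment, N m; "grip_width": finger opening in m.
Only numpy, scipy, OpenCV 4.12 (cv2) and the standard library are available. Lean on these libraries where they do the work, as an engineer would, in place of code of your own. Each camera call takes 0.05 s, during which the arm holds its last target.

## Working session

There is one attempt and no reset: what is moved stays moved. The work goes in short steps, Python scripts to look and compute and a tool call to move; the robot and the scene stay as the last step left them, time stands still between calls to the robot, and variables do not carry over. Pictures are saved under pics/ and viewed, and the job is handed in when it is done.

Besides the shell and the picture viewer there is one more tool, called after ">>>" by a JSON object that holds its "op" and its "data". arm_command: Moves the arm, as the interface text tells. Its arguments: {"type":"object","properties":{"commands":{"type":"array","items":{"type":"array","items":{"type":"number"}}},"grip_force":{"type":"number"}},"required":["commands"]}

```bash
mkdir -p pics; ls; cat > h.py <<'E'
import numpy as np,cv2
from cell import state,vision,ctrl
from scipy.spatial.transform import Rotation as R
def ray(p,uv):
    K=p["K"];T=np.array(p["world_to_cam"]);Rm=T[:3,:3];c=-Rm.T@T[:3,3]
    d=Rm.T@np.linalg.inv(K)@np.array([uv[0],uv[1],1.]);return c,d/np.linalg.norm(d)
def atz(p,uv,z):
    c,d=ray(p,uv);return c+d*(z-c[2])/d[2]
def tri(p,a,q,b):
    c1,d1=ray(p,a);c2,d2=ray(q,b)
    A=np.stack([d1,-d2],1);s=np.linalg.lstsq(A,c2-c1,rcond=None)[0]
    x=c1+s[0]*d1;y=c2+s[1]*d2;return (x+y)/2,np.linalg.norm(x-y)
def proj(p,X):
    T=np.array(p["world_to_cam"]);v=p["K"]@(T[:3,:3]@np.array(X)+T[:3,3]);return v[:2]/v[2]
def save(p,n,box=None,s=1):
    im=p["image"][:,:,::-1]
    if box: im=im[box[1]:box[3],box[0]:box[2]]
    if s!=1: im=cv2.resize(im,None,fx=s,fy=s,interpolation=cv2.INTER_CUBIC)
    cv2.imwrite(f"pics/{n}.png",im)
E
python3 - <<'E'
from h import *
np.set_printoptions(precision=4,suppress=True)
a=vision.camera("scene");b=vision.camera("top")
save(a,"s0");save(b,"t0")
for l in ["plug_center","vise_jaw","knob_center","collar_center","knob_mark","collar_mark","vise_seat","jaw_face"]:
    for p,n in((a,"s"),(b,"t")):
        try: print(n,l,[(np.round(d["uv"],1),round(d["conf"],2)) for d in vision.spot_in(p,l)])
        except Exception as e: print(n,l,e)
for p in(a,b):print(ray(p,(280,210)),p["K"][0,0])
print(state())
E
```

```text
pics
s plug_center [(array([347.9, 239.7]), 0.78), (array([316.6, 225.7]), 0.62)]
t plug_center [(array([348.7, 204. ]), 0.63)]
s vise_jaw it knows: collar_center, jaw_face, knob_center, plug_center, vise_seat
t vise_jaw it knows: collar_center, jaw_face, knob_center, plug_center, vise_seat
s knob_center [(array([219.7, 215.8]), 0.91)]
t knob_center [(array([243.8, 219.6]), 0.8)]
s collar_center [(array([216.7, 218.1]), 0.82)]
t collar_center [(array([242.9, 218.3]), 0.69)]
s knob_mark it knows: collar_center, jaw_face, knob_center, plug_center, vise_seat
t knob_mark it knows: collar_center, jaw_face, knob_center, plug_center, vise_seat
s collar_mark it knows: collar_center, jaw_face, knob_center, plug_center, vise_seat
t collar_mark it knows: collar_center, jaw_face, knob_center, plug_center, vise_seat
s vise_seat [(array([217.4, 215.8]), 0.65)]
t vise_seat [(array([247.3, 219.6]), 0.7)]
s jaw_face [(array([217.1, 216. ]), 0.97)]
t jaw_face [(array([244. , 219.7]), 0.7)]
(array([-0.063 , -0.4104,  0.6202]), array([ 0.6822,  0.3272, -0.6538])) 448.7990411932451
(array([ 0.4178, -0.1107,  0.8987]), array([ 0.1099, -0.0039, -0.9939])) 386.6182208020591
{'clock': 0.6, 'qpos': array([-1.3923,  0.3773,  0.081 ,  1.2744, -0.    ,  1.4605]), 'qvel': array([ 0.0014,  0.0009,  0.0016, -0.0015, -0.0005, -0.0001]), 'joint_efforts': array([  0.0003, -46.3238,  27.0008,   0.0007,  -0.0001,  -0.    ]), 'tool_pos': array([ 0.1638, -0.5512,  0.2264]), 'orientation': array([ 0.9938,  1.332 , -0.9939]), 'force': array([-1.0331,  0.4544, -0.1563]), 'moment': array([ 0.0015,  0.0201, -0.0051]), 'grip_width': 0.08512398797714656}
```

View pics/s0.png

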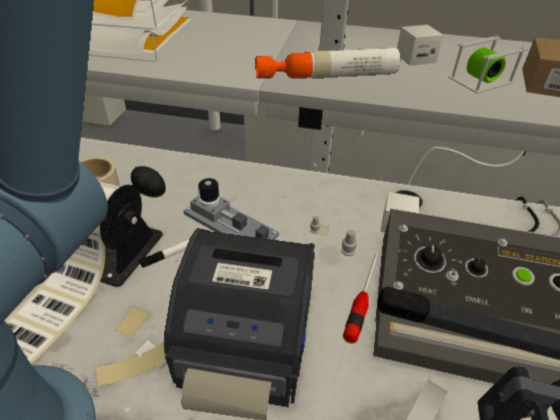

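View pics/t0.png

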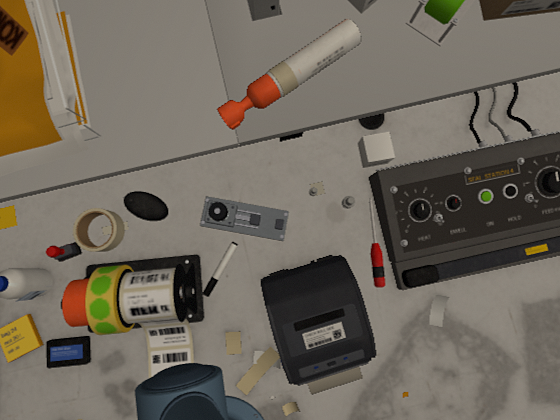

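The scene view shows the vise at about (230,215), with the knob at (208,190). The large plug is at (348,240) and the small look-alike at (316,226). The printer stands in front of the vise. I'll zoom in.

```bash
python3 - <<'E'
from h import *
np.set_printoptions(precision=4,suppress=True)
a=vision.camera("scene");b=vision.camera("top")
save(a,"s1",(170,165,380,285),3.8);save(b,"t1",(190,150,400,270),3.8)
X=[tri(a,a_,b,b_) for a_,b_ in [((347.9,239.7),(348.7,204)),((208,190),(216,211))]]
print(X)
print("plug",atz(b,(348.7,204),.03),atz(a,(347.9,239.7),.0265))
# printer height
print(tri(a,(313,243),b,(348,257)),tri(a,(198,230),b,(262,276)))
E
```

```text
[(array([ 0.53  , -0.2676,  0.0383]), np.float64(0.0005089083800243928)), (array([0.5055, 0.0246, 0.0607]), np.float64(0.0018662747593233672))]
plug [ 0.5312 -0.2694  0.03  ] [ 0.5419 -0.2645  0.0265]
(array([ 0.4111, -0.2467,  0.1249]), np.float64(0.008301471214125306)) (array([ 0.3642, -0.0712,  0.1121]), np.float64(0.024020518112856923))
```

View pics/s1.png

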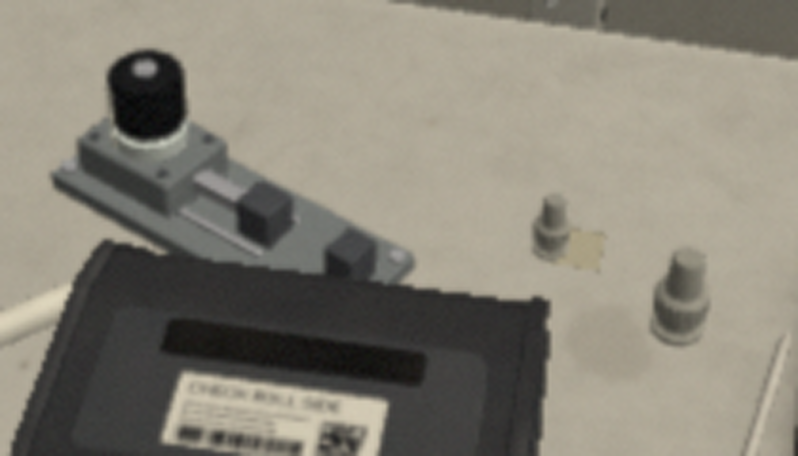

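View pics/t1.png

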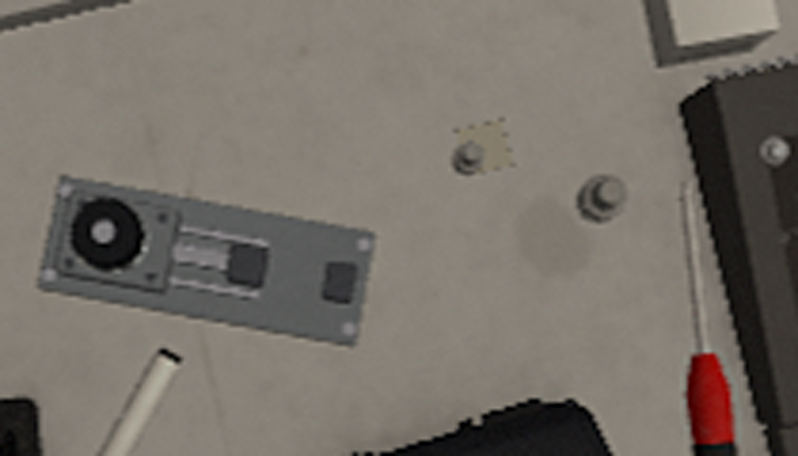

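```bash
cat >> h.py <<'E'
def f(p,box,s,xy,z):
    return atz(p,((xy[0]+.5)/s-.5+box[0],(xy[1]+.5)/s-.5+box[1]),z)
E
python3 - <<'E'
from h import *
np.set_printoptions(precision=4,suppress=True)
a=vision.camera("scene");b=vision.camera("top")
B=(190,150);S=(170,165)
c=np.array([f(b,B,3.8,q,.012) for q in [(62,176),(374,234),(355,346),(40,287)]])
print(c, c.mean(0)); print([np.linalg.norm(c[i]-c[i-1]) for i in range(4)])
u=c[0]+c[3]-c[1]-c[2];u/=np.linalg.norm(u);print("ydir",u,np.degrees(np.arctan2(u[1],u[0])))
k=f(b,B,3.8,(103,231),.082);print("knob t",k,"s",f(a,S,3.8,(146,66),.082))
print("seat from knob",k-u*.1075)
cen=c.mean(0);print("along: knob",(k-cen)@u)
for n,q,z in[("movjaw",(247,266),.036),("mov right edge",(267,268),.036),("fix left",(324,281),.036),("fix",(339,282),.036)]:
    P=f(b,B,3.8,q,z);print(n,P,(P-cen)@u)
print("plug top",f(b,B,3.8,(611,190),.053),f(a,S,3.8,(688,257),.053),"foot",f(a,S,3.8,(678,332),.0), f(b,B,3.8,(601,198),.025))
E
```

```text
[[ 0.5445  0.0581  0.012 ]
 [ 0.5135 -0.1328  0.012 ]
 [ 0.4456 -0.1227  0.012 ]
 [ 0.4765  0.0681  0.012 ]] [ 0.495  -0.0323  0.012 ]
[np.float64(0.06867806431944147), np.float64(0.19345683147127085), np.float64(0.06857503676029604), np.float64(0.19329383834750866)]
ydir [0.1602 0.9871 0.    ] 80.78102502425955
knob t [0.504  0.0204 0.082 ] s [0.5054 0.0213 0.082 ]
seat from knob [ 0.4868 -0.0857  0.082 ]
along: knob 0.053470528402091835
movjaw [ 0.4902 -0.0579  0.036 ] -0.025984711798335128
mov right edge [ 0.4893 -0.0697  0.036 ] -0.03777600623412519
fix left [ 0.4824 -0.1034  0.036 ] -0.07215153020407648
fix [ 0.482  -0.1122  0.036 ] -0.08092363452684037
plug top [ 0.538 -0.269  0.053] [ 0.5357 -0.2687  0.053 ] foot [ 0.5374 -0.27    0.    ] [ 0.537  -0.2682  0.025 ]
```

```bash
python3 - <<'E'
from h import *
np.set_printoptions(precision=4,suppress=True)
s=state();M=R.from_rotvec(s["orientation"]).as_matrix();print(M)
print("z yaw",np.degrees(np.arctan2(M[1,2],M[0,2])),"q",np.degrees(s["qpos"]))
b=vision.camera("top");a=vision.camera("scene")
for z in(.03,.12):
  print([atz(b,uv,z) for uv in[(262,276),(300,264),(348,257)]])
  print([atz(a,uv,z) for uv in[(198,230),(313,243)]])
print(proj(b,(.537,-.2688,.053)),proj(a,(.537,-.2688,.053)),proj(a,(.4863,-.0856,.036)))
E
```

```text
[[ 0.      0.9586  0.2848]
 [-0.0002  0.2848 -0.9586]
 [-1.     -0.      0.0002]]
z yaw -73.45318876698374 q [-79.7728  21.6169   4.643   73.0171  -0.0006  83.6803]
[array([ 0.3665, -0.0777,  0.03  ]), array([ 0.3946, -0.1612,  0.03  ]), array([ 0.4124, -0.2676,  0.03  ])]
[array([ 0.4257, -0.0045,  0.03  ]), array([ 0.4989, -0.2113,  0.03  ])]
[array([ 0.3718, -0.0812,  0.12  ]), array([ 0.397 , -0.1559,  0.12  ]), array([ 0.413 , -0.2513,  0.12  ])]
[array([ 0.3512, -0.0664,  0.12  ]), array([ 0.4132, -0.2417,  0.12  ])]
[350.3375 200.0784] [351.0006 231.8563] [250.7821 222.6546]
```

>>> {"op": "arm_command", "data": {"commands": [[0,4.38,-1.645,0,0,0,0.65],[0,4.38,-1.645,0,0,0,0.65],[0,4.38,-1.645,0,0,0,0.65],[0,4.38,-1.645,0,0,0,0.65],[0,4.38,-1.645,0,0,0,0.65],[0,4.38,-1.645,0,0,0,0.65],[0,4.38,-1.645,0,0,0,0.65],[0,4.38,-1.645,0,0,0,0.65],[0,4.38,-1.645,0,0,0,0.65],[0,4.38,-1.645,0,0,0,0.65]]}}

```text
clock: 2.15
tool_pos: [0.538, -0.2678, 0.2265]
orientation: [0.994, 1.332, -0.994]
force: [0.0, -1.0, -1.0]
grip_width: 0.0554
```

>>> {"op": "arm_command", "data": {"commands": [[0,0,0,-1,0,0,0.65],[0,0,0,-1,0,0,0.65],[0,0,0,-1,0,0,0.65],[0,0,0,-1,0,0,0.65],[0,0,0,-1,0,0,0.65],[0,0,0,-1,0,0,0.65],[0,0,0,-1,0,0,0.65],[0,0,0,-1,0,0,0.65],[0,0,0,-1,0,0,0.65],[0,0,0,-1,0,0,0.65]]}}

```text
clock: 3.4
tool_pos: [0.5368, -0.2688, 0.2264]
orientation: [0.319, 1.547, -0.319]
force: [-0.0, 0.1, -0.0]
grip_width: 0.0555
```

>>> {"op": "arm_command", "data": {"commands": [[0,0,0,-1,0,0,0.65],[0,0,0,-1,0,0,0.65],[0,0,0,-1,0,0,0.65],[0,0,0,-1,0,0,0.65],[0,0,0,-1,0,0,0.65],[0,0,0,-1,0,0,0.65],[0,0,0,-1,0,0,0.65],[0,0,0,-1,0,0,0.65],[0,0,0,-1,0,0,0.65],[0,0,0,-1,0,0,0.65]]}}

```text
clock: 4.65
tool_pos: [0.5368, -0.2688, 0.2264]
orientation: [-0.366, 1.54, 0.366]
force: [0.1, -0.6, -0.4]
grip_width: 0.0555
```

>>> {"op": "arm_command", "data": {"commands": [[0,0,0,-1,0,0,0.65],[0,0,0,-1,0,0,0.65],[0,0,0,-1,0,0,0.65],[0,0,0,-1,0,0,0.65],[0,0,0,-1,0,0,0.65],[0,0,0,-1,0,0,0.65],[0,0,0,-1,0,0,0.65],[0,0,0,-1,0,0,0.65],[0,0,0,-1,0,0,0.65],[0,0,0,-1,0,0,0.65]]}}

```text
clock: 5.9
tool_pos: [0.5368, -0.2688, 0.2264]
orientation: [-1.037, 1.31, 1.037]
force: [-0.0, 0.6, 1.0]
grip_width: 0.0554
```

>>> {"op": "arm_command", "data": {"commands": [[0,0,0,-1,0,0,0.65],[0,0,0,-1,0,0,0.65],[0,0,0,-1,0,0,0.65],[0,0,0,-1,0,0,0.65],[0,0,0,-1,0,0,0.65],[0,0,0,-1,0,0,0.65],[0,0,0,-1,0,0,0.65],[0,0,0,-1,0,0,0.65],[0,0,0,-1,0,0,0.65],[0,0,0,-1,0,0,0.65]]}}

```text
clock: 7.15
tool_pos: [0.5368, -0.2688, 0.2264]
orientation: [-1.664, 0.835, 1.663]
force: [0.2, -0.1, -0.2]
grip_width: 0.0556
```

>>> {"op": "arm_command", "data": {"commands": [[0,0,0,-1,0,0,0.65],[0,0,0,-1,0,0,0.65],[0,0,0,-1,0,0,0.65],[0,0,0,-1,0,0,0.65],[0,0,0,-1,0,0,0.65],[0,0,0,-1,0,0,0.65],[0,0,0,-1,0,0,0.65],[0,0,0,-1,0,0,0.65],[0,0,0,-0.9,0,0,0.65],[0,0,0,0,0,0,0.65]]}}

```text
clock: 8.4
tool_pos: [0.5368, -0.2688, 0.2264]
orientation: [-2.14, 0.169, 2.14]
force: [-0.3, 0.2, -0.5]
grip_width: 0.0557
```

```bash
cat > st.py <<'E'
from h import *
np.set_printoptions(precision=4,suppress=True)
def show():
    s=state();M=R.from_rotvec(s["orientation"]).as_matrix()
    print("t",s["clock"],"pos",s["tool_pos"],"zyaw",round(np.degrees(np.arctan2(M[1,2],M[0,2])),2),"tilt",np.degrees(np.arccos(-M[2,0])),"q",np.degrees(s["qpos"]),"F",s["force"],"M",s["moment"],"w",s["grip_width"])
    return s,M
def to(X):
    s,M=show();print("need cm (tool xyz)",M.T@(np.array(X)-s["tool_pos"])*100)
E
python3 - <<'E'
from st import *
to([.537,-.2688,.03])
b=vision.camera("top");a=vision.camera("scene")
save(a,"s2",(250,130,460,285),3.8);save(b,"t2",(250,130,460,285),3.8)
E
```

```text
t 8.4 pos [ 0.5368 -0.2688  0.2264] zyaw 170.99 tilt 0.003305354872958725 q [ -32.6501   24.6794    9.2411   74.5598   -0.0027 -113.6437] F [-0.3162  0.2182 -0.4947] M [-0.0066 -0.0103 -0.0331] w 0.05571698526180197
need cm (tool xyz) [19.6408 -0.0027 -0.0225]
```

View pics/s2.png

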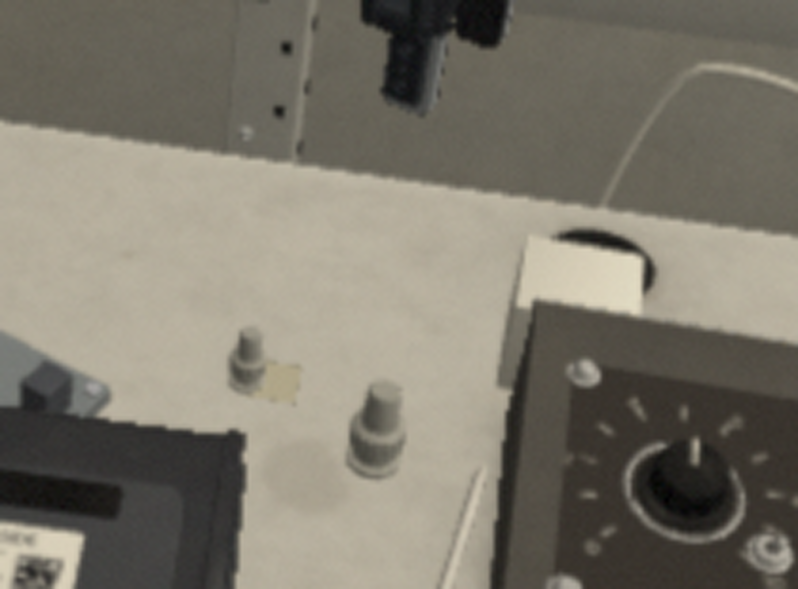

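```bash
python3 - <<'E'
from st import *
b=vision.camera("top");a=vision.camera("scene")
save(b,"t3",(330,140,430,220),7)
# station near-left top corner: top px, scene px
print(tri(a,(250+540/3.8,130+302/3.8),b,(371,172)))
for z in(0,.05,.1):print(z,[atz(b,uv,z) for uv in[(371,172),(376,190),(380,205)]])
E
```

```text
(array([ 0.5987, -0.3157,  0.0787]), np.float64(0.014224017410598632))
0 [array([ 0.6128, -0.3279,  0.    ]), array([ 0.5699, -0.3392,  0.    ]), array([ 0.5345, -0.3482,  0.    ])]
0.05 [array([ 0.602 , -0.3158,  0.05  ]), array([ 0.5614, -0.3265,  0.05  ]), array([ 0.528, -0.335,  0.05 ])]
0.1 [array([ 0.5911, -0.3037,  0.1   ]), array([ 0.553 , -0.3138,  0.1   ]), array([ 0.5215, -0.3217,  0.1   ])]
```

View pics/t3.png

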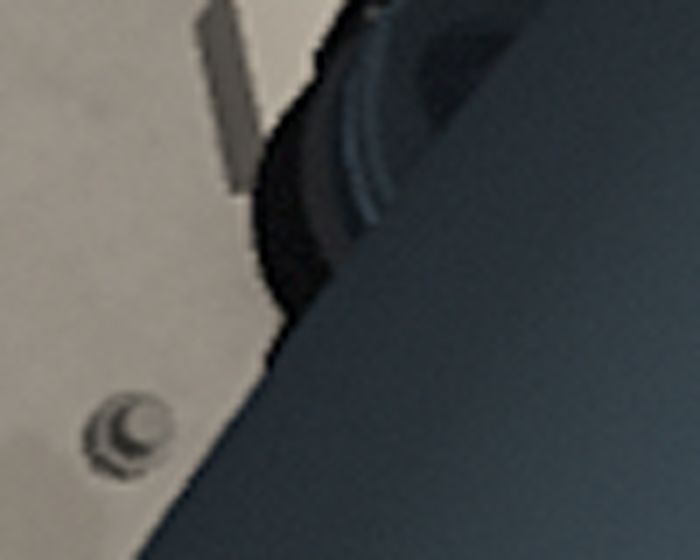

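>>> {"op": "arm_command", "data": {"commands": [[2,0,0,-1,0,0,0.65],[3,0,0,-1,0,0,0.65],[3,0,0,-1,0,0,0.65],[3,0,0,-1,0,0,0.65],[2.4,0,0,-0.6,0,0,0.65],[2,0,0,0,0,0,0.65],[1.5,0,0,0,0,0,0.65],[1,0,0,0,0,0,0.65],[0,0,0,0,0,0,0.65],[0,0,0,0,0,0,0.65]]}}

```text
clock: 9.85
tool_pos: [0.5373, -0.2692, 0.0481]
orientation: [2.092, 0.257, -2.09]
force: [0.1, -0.4, -0.4]
grip_width: 0.0557
```

```bash
python3 - <<'E'
from st import *
to([.537,-.2688,.032])
b=vision.camera("top");a=vision.camera("scene")
save(a,"s4",(250,130,460,285),3.8);save(b,"t4",(250,130,460,285),3.8)
E
```

```text
t 9.85 pos [ 0.5373 -0.2692  0.0481] zyaw -165.96 tilt 0.07591111615157489 q [ -32.6536   30.6471   -8.5725   50.7045   -0.0032 -136.6943] F [ 0.0669 -0.3656 -0.4436] M [0.0333 0.0464 0.0492] w 0.05570661057532679
need cm (tool xyz) [ 1.6139 -0.045   0.0224]
```

View pics/s4.png

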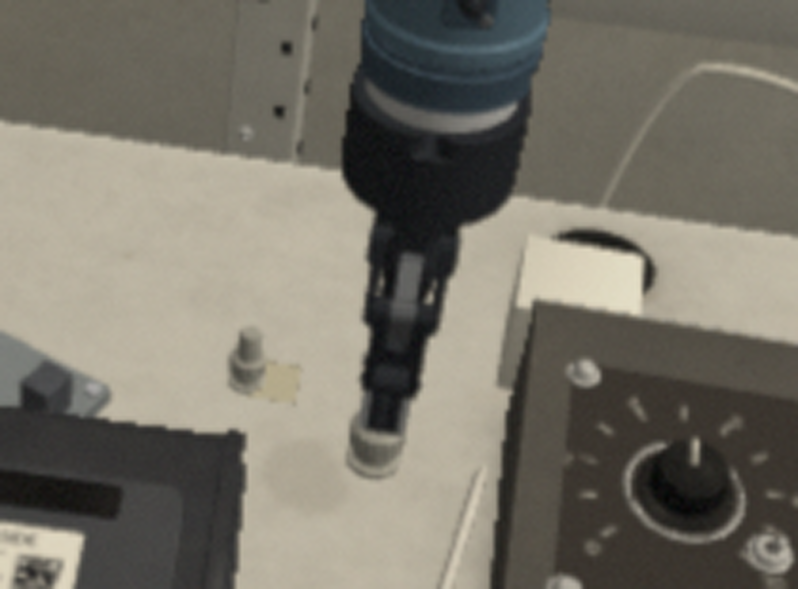

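View pics/t4.png

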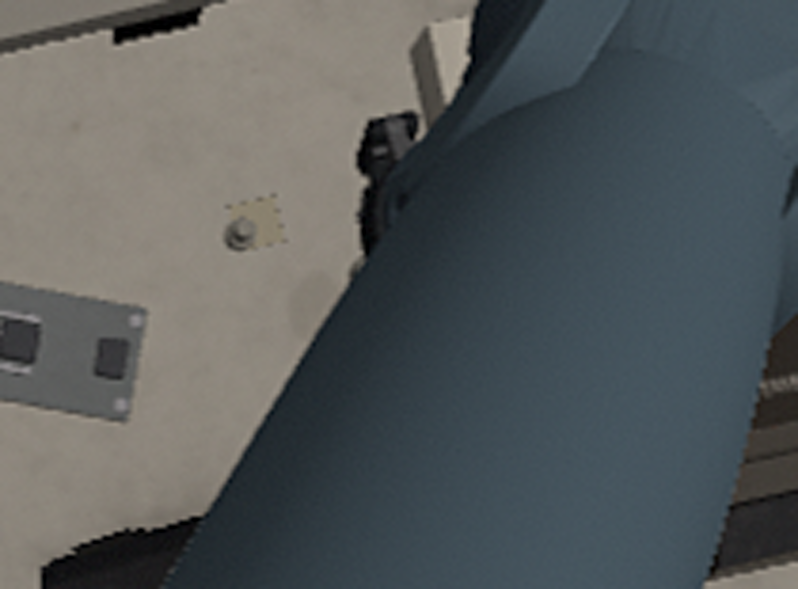

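The fingers straddle the plug (scene crop (377,440)). I'll descend 1.6 cm and close.

>>> {"op": "arm_command", "data": {"commands": [[0.8,0,0,0,0,0,0.65],[0.8,0,0,0,0,0,0.65],[0,0,0,0,0,0,0.65],[0,0,0,0,0,0,0.2],[0,0,0,0,0,0,0.1],[0,0,0,0,0,0,0.1],[0,0,0,0,0,0,0.1],[0,0,0,0,0,0,0.1],[0,0,0,0,0,0,0.1],[0,0,0,0,0,0,0.1]], "grip_force": 30}}

```text
clock: 11.2
tool_pos: [0.5371, -0.2689, 0.0316]
orientation: [2.092, 0.257, -2.09]
force: [1.0, 0.3, 0.5]
grip_width: 0.0152
```

```bash
python3 - <<'E'
from st import *
show()
a=vision.camera("scene")
save(a,"s5",(300,180,420,270),6)
E
```

```text
t 11.2 pos [ 0.5371 -0.2689  0.0316] zyaw -165.95 tilt 0.040541702704647645 q [ -32.6504   31.5786   -9.7162   48.6647    0.0033 -136.6992] F [1.0296 0.3005 0.5088] M [ 0.0414 -0.1167  0.013 ] w 0.015152373252216989
```

View pics/s5.png

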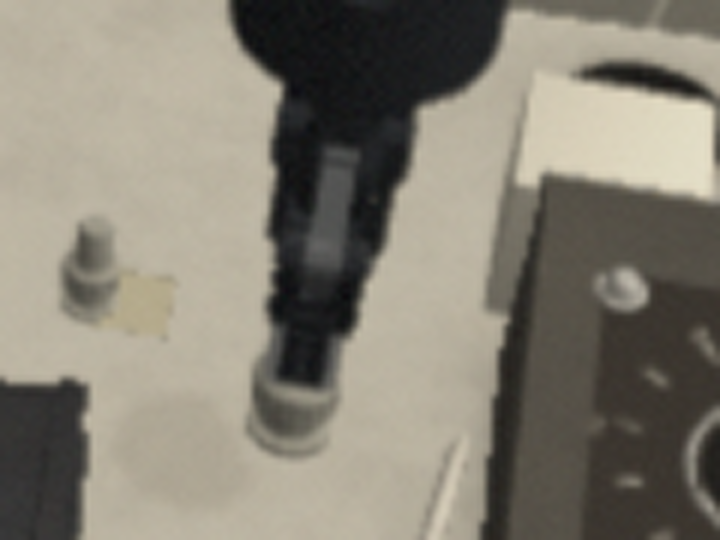

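```bash
python3 - <<'E'
from st import *
a=vision.camera("scene")
for z in(.007,.02,.034,.053):
  for d in(-.02,-.013,-.009,0,.013): 
    p=proj(a,(.537+d*.97,-.2688+d*.24,z));print(z,d,(p-[300,180])*6)
s=state();print(s["joint_efforts"],s["grip_width"])
E
```

```text
0.007 -0.02 [279.6747 460.7715]
0.007 -0.013 [282.2797 444.9638]
0.007 -0.009 [283.7541 436.0171]
0.007 0 [287.0342 416.1125]
0.007 0.013 [291.6833 387.9006]
0.02 -0.02 [284.9161 431.807 ]
0.02 -0.013 [287.5153 416.017 ]
0.02 -0.009 [288.9862 407.0812]
0.02 0 [292.2583 387.2031]
0.02 0.013 [296.8952 359.0341]
0.034 -0.02 [290.682  399.9441]
0.034 -0.013 [293.274  384.1777]
0.034 -0.009 [294.7407 375.2562]
0.034 0 [298.0031 355.4126]
0.034 0.013 [302.6252 327.2981]
0.053 -0.02 [298.7158 355.548 ]
0.053 -0.013 [301.2966 339.8218]
0.053 -0.009 [302.7567 330.9245]
0.053 0 [306.0038 311.1379]
0.053 0.013 [310.603  283.1125]
[ -0.2647 -49.593   22.4411   0.2002  -0.1551  -0.0006] 0.01520592992992264
```

>>> {"op": "arm_command", "data": {"commands": [[-0.5,0,0,0,0,0,0.1],[-1,0,0,0,0,0,0.1],[-2,0,0,0,0,0,0.1],[-2,0,0,0,0,0,0.1],[-2,0,0,0,0,0,0.1],[-1.5,0,0,0,0,0,0.1],[-1,0,0,0,0,0,0.1],[0,0,0,0,0,0,0.1],[0,0,0,0,0,0,0.1],[0,0,0,0,0,0,0.1]]}}

```text
clock: 12.55
tool_pos: [0.5362, -0.2685, 0.1305]
orientation: [2.09, 0.259, -2.093]
force: [-0.4, 0.3, -1.6]
grip_width: 0.0149
```

```bash
python3 - <<'E'
from st import *
show()
a=vision.camera("scene")
save(a,"s6",(300,130,420,220),6)
print((proj(a,(.537,-.2688,.1))-[300,130])*6,(proj(a,(.537,-.2688,.153))-[300,130])*6)
b=vision.camera("top");save(b,"t6",(300,130,420,220),6)
E
```

```text
t 12.55 pos [ 0.5362 -0.2685  0.1305] zyaw -165.96 tilt 0.09716869112746743 q [ -32.6539   26.9146   -1.6407   61.5417   -0.0061 -136.6974] F [-0.3742  0.337  -1.6028] M [ 0.0138 -0.0471  0.0309] w 0.014868021948235506
[326.8722 495.6556] [352.434  354.2011]
```

View pics/s6.png

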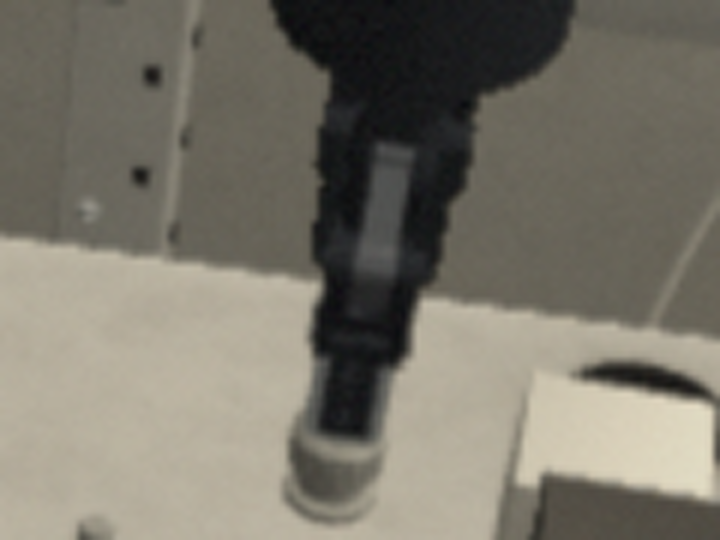

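>>> {"op": "arm_command", "data": {"commands": [[0,0,0,0.93,0,0,0.1],[0,0,0,0.93,0,0,0.1],[0,0,0,0.93,0,0,0.1],[0,0,0,0.93,0,0,0.1],[0,0,0,0.93,0,0,0.1],[0,-3.2,1.4,0,0,0,0.1],[0,-4.4,2.1,0,0,0,0.1],[0,-4.4,2.1,0,0,0,0.1],[0,-3.2,1.5,0,0,0,0.1],[0,-2,0.8,0,0,0,0.1]]}}

```text
clock: 13.9
tool_pos: [0.4855, -0.0849, 0.1313]
orientation: [-2.138, 0.171, 2.139]
force: [0.4, 0.3, -0.8]
grip_width: 0.0155
```

```bash
python3 - <<'E'
from st import *
to([.4861,-.0866,.044])
a=vision.camera("scene");b=vision.camera("top")
save(a,"s7",(170,120,310,225),5.5);save(b,"t7",(190,150,330,255),5.5)
for z in(.1,.112,.134,.153):print(z,(proj(a,(.4861,-.0866,z))-[170,120])*5.5,(proj(b,(.4861,-.0866,z))-[190,150])*5.5)
E
```

```text
t 13.9 pos [ 0.4855 -0.0849  0.1313] zyaw 170.86 tilt 0.037913212248918464 q [-17.2906  15.2198 -18.932   55.8851  -0.0087 -98.15  ] F [ 0.4459  0.2759 -0.8134] M [-0.0208 -0.0497 -0.0533] w 0.01545541902009959
need cm (tool xyz) [ 8.7259  0.1602 -0.0972]
0.1 [443.6733 424.0517] [421.4529 381.1079]
0.112 [443.1107 395.8352] [420.5532 378.325 ]
0.134 [442.0505 342.6644] [418.8312 372.9991]
0.153 [441.1037 295.1777] [417.2634 368.1497]
```

View pics/s7.png

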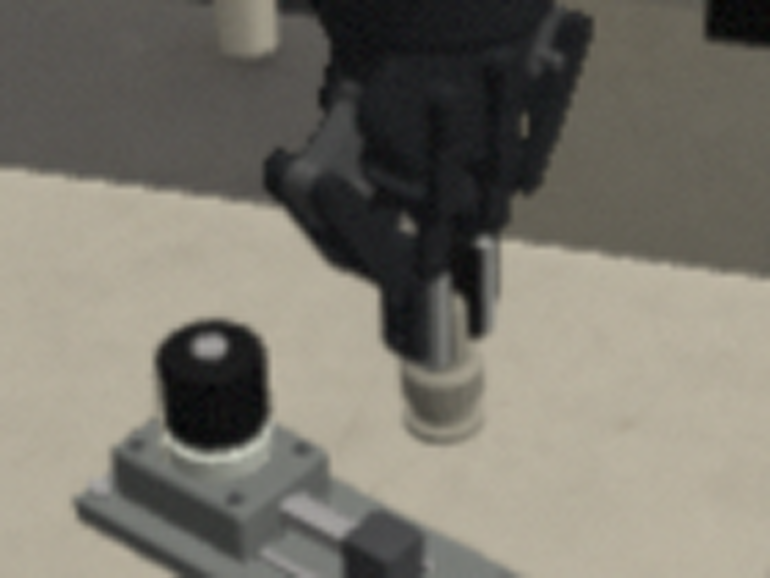

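View pics/t7.png

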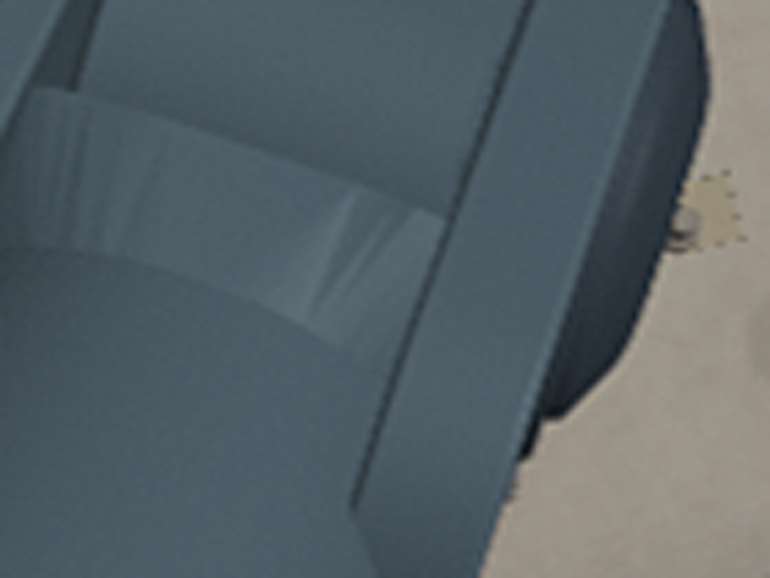

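>>> {"op": "arm_command", "data": {"commands": [[0,0,0,0,0,0,0.1],[1.5,0,0,0,0,0,0.1],[1.5,0,0,0,0,0,0.1],[1.5,0,0,0,0,0,0.1],[1,0,0,0,0,0,0.1],[0.5,0,0,0,0,0,0.1],[0,0,0,0,0,0,0.1],[0,0,0,0,0,0,0.1],[0,0,0,0,0,0,0.1],[0,0,0,0,0,0,0.1]]}}

```text
clock: 15.25
tool_pos: [0.4866, -0.0864, 0.0717]
orientation: [-2.139, 0.172, 2.137]
force: [0.1, -0.1, -0.1]
grip_width: 0.0152
```

```bash
python3 - <<'E'
from st import *
to([.4861,-.0866,.044])
a=vision.camera("scene")
save(a,"s8",(180,150,300,240),6.5)
u=np.array([.1602,.9871,0]);c=np.array([.4863,-.0856,0])
for n,P in [("fixed top edge mid",c-u*.018+[0,0,.036]),("mov top mid",c+u*.0165+[0,0,.036]),("plug foot",np.array([.4861,-.0866,.0285]))]:print(n,(proj(a,P)-[180,150])*6.5)
E
```

```text
t 15.25 pos [ 0.4866 -0.0864  0.0717] zyaw 170.8 tilt 0.04530902659274237 q [-17.4281  18.534  -24.1017  47.3192  -0.005  -98.2298] F [ 0.083  -0.132  -0.1201] M [-0.0152 -0.0502  0.0306] w 0.015246901387314113
need cm (tool xyz) [2.7728 0.0233 0.0506]
fixed top edge mid [507.8128 497.746 ]
mov top mid [417.1008 449.2988]
plug foot [463.0534 492.3344]
```

View pics/s8.png

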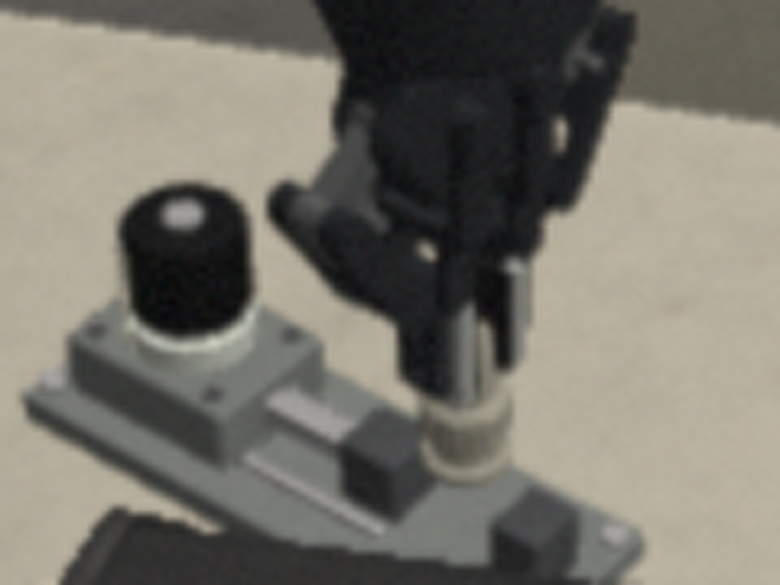

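The plug's foot is at about (466,467), midway between the moving jaw's inner edge at about (415,452) and the fixed jaw's at about (517,505). I'll lower it onto the bed.

>>> {"op": "arm_command", "data": {"commands": [[0.7,0,0.05,0,0,0,0.1],[0.7,0,0,0,0,0,0.1],[0.6,0,0,0,0,0,0.1],[0.4,0,0,0,0,0,0.1],[0.2,0,0,0,0,0,0.1],[0.1,0,0,0,0,0,0.1],[0,0,0,0,0,0,0.1],[0,0,0,0,0,0,0.1],[0,0,0,0,0,0,0.1],[0,0,0,0,0,0,0.1]]}}

```text
clock: 16.55
tool_pos: [0.4859, -0.0863, 0.0445]
orientation: [-2.138, 0.172, 2.138]
force: [-0.6, 0.4, -1.0]
grip_width: 0.0152
```

```bash
python3 - <<'E'
from st import *
to([.4861,-.0866,.044])
a=vision.camera("scene")
save(a,"s9",(180,150,300,240),6.5)
E
```

```text
t 16.55 pos [ 0.4859 -0.0863  0.0445] zyaw 170.8 tilt 0.013454883438271502 q [-17.441   20.2869 -26.2688  43.4324  -0.006  -98.2396] F [-0.5942  0.381  -0.9709] M [-0.0159 -0.0032  0.0083] w 0.015150592717724799
need cm (tool xyz) [ 0.0482  0.0231 -0.027 ]
```

View pics/s9.png

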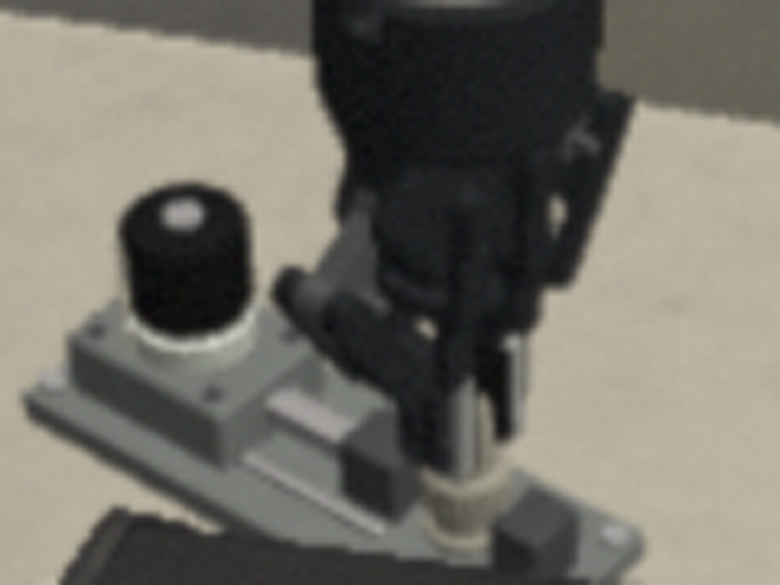

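>>> {"op": "arm_command", "data": {"commands": [[0.08,0,0,0,0,0,0.1],[0,0,0,0,0,0,0.1],[0,0,0,0,0,0,0.1],[0,0,0,0,0,0,0.25],[0,0,0,0,0,0,0.35],[0,0,0,0,0,0,0.5],[0,0,0,0,0,0,0.6],[0,0,0,0,0,0,0.6],[0,0,0,0,0,0,0.6],[0,0,0,0,0,0,0.6]]}}

```text
clock: 17.85
tool_pos: [0.4858, -0.0863, 0.0436]
orientation: [-2.138, 0.172, 2.138]
force: [-0.4, -0.2, -0.5]
grip_width: 0.0512
```

>>> {"op": "arm_command", "data": {"commands": [[-0.5,0,0,0,0,0,0.6],[-1,0,0,0,0,0,0.6],[-1.5,0,0,0,0,0,0.6],[-2,0,0,0,0,0,0.6],[-2,0,0,0,0,0,0.6],[-1.5,0,0,0,0,0,0.6],[-1,0,0,0,0,0,0.6],[-0.5,0,0,0,0,0,0.6],[0,0,0,0,0,0,0.6],[0,0,0,0,0,0,0.6]]}}

```text
clock: 19.1
tool_pos: [0.4854, -0.0861, 0.143]
orientation: [-2.136, 0.172, 2.139]
force: [-0.4, 0.8, -0.0]
grip_width: 0.0514
```

```bash
python3 - <<'E'
from st import *
to([.504,.0205,.10])
a=vision.camera("scene")
save(a,"s10",(180,150,300,240),6.5)
print((proj(a,(.4861,-.0866,.065))-[180,150])*6.5)
E
```

```text
t 19.1 pos [ 0.4854 -0.0861  0.143 ] zyaw 170.8 tilt 0.06734539024685891 q [-17.4394  14.7382 -17.7259  57.6031  -0.0049 -98.2354] F [-0.3921  0.7961 -0.011 ] M [-0.0246 -0.0294  0.0468] w 0.05137463660797599
need cm (tool xyz) [  4.297  -10.8252  -0.1396]
[461.2098 399.8692]
```

View pics/s10.png

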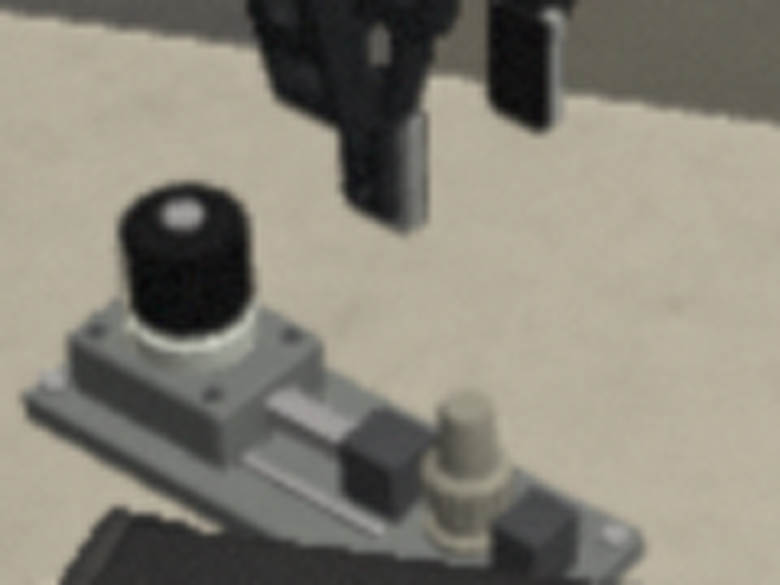

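>>> {"op": "arm_command", "data": {"commands": [[0,-1.4,0,0,0,0,0.7],[0,-2,0,0,0,0,0.7],[0,-2.5,0,0,0,0,0.7],[0,-2.2,0,0,0,0,0.7],[0,-1.6,0,0,0,0,0.7],[0,-1.12,-0.1,0,0,0,0.7],[0,0,0,0,0,0,0.7],[0,0,0,0,0,0,0.7],[0,0,0,0,0,0,0.7],[0,0,0,0,0,0,0.7]]}}

```text
clock: 20.4
tool_pos: [0.5041, 0.0199, 0.1436]
orientation: [-2.137, 0.173, 2.137]
force: [0.6, -0.2, -0.7]
grip_width: 0.0599
```

```bash
python3 - <<'E'
from st import *
to([.504,.0205,.10])
a=vision.camera("scene")
save(a,"s11",(150,90,290,215),5.3)
o=[150,90]
s,M=show();
for d in(-.0298,.0298):
  for k in(0,.01,.02,.025):
    print(d,k,[(proj(a,s["tool_pos"]+M[:,2]*d+M[:,0]*k+M[:,1]*w)-o)*5.3 for w in(-.011,.011)])
print("knob top",(proj(a,(.504,.0205,.082))-o)*5.3)
E
```

```text
t 20.4 pos [0.5041 0.0199 0.1436] zyaw 170.75 tilt 0.01005042012096636 q [ -4.9432  15.905  -16.0348  58.0586  -0.0099 -85.6899] F [ 0.6007 -0.1627 -0.6751] M [ 0.0613 -0.0496  0.0159] w 0.05989013388499193
need cm (tool xyz) [ 4.3609 -0.0603  0.0179]
t 20.45 pos [0.5041 0.02   0.1436] zyaw 170.76 tilt 0.00848730632556014 q [ -4.935   15.9044 -16.0364  58.0569  -0.0082 -85.6914] F [-0.1244 -0.515   0.3062] M [-0.0036  0.0325  0.019 ] w 0.05973048900084016
-0.0298 0 [array([329.7417, 305.0469]), array([375.0178, 325.9409])]
-0.0298 0.01 [array([331.6992, 328.1874]), array([376.6535, 349.1852])]
-0.0298 0.02 [array([333.6275, 350.9826]), array([378.2644, 372.0789])]
-0.0298 0.025 [array([334.5809, 362.2531]), array([379.0608, 383.3967])]
0.0298 0 [array([212.7669, 378.7387]), array([258.6626, 401.4442])]
0.0298 0.01 [array([215.7274, 402.312 ]), array([261.2941, 425.1167])]
0.0298 0.02 [array([218.6419, 425.5183]), array([263.884 , 448.4164])]
0.0298 0.025 [array([220.0823, 436.9866]), array([265.1638, 459.9292])]
knob top [307.3309 490.2863]
```

View pics/s11.png

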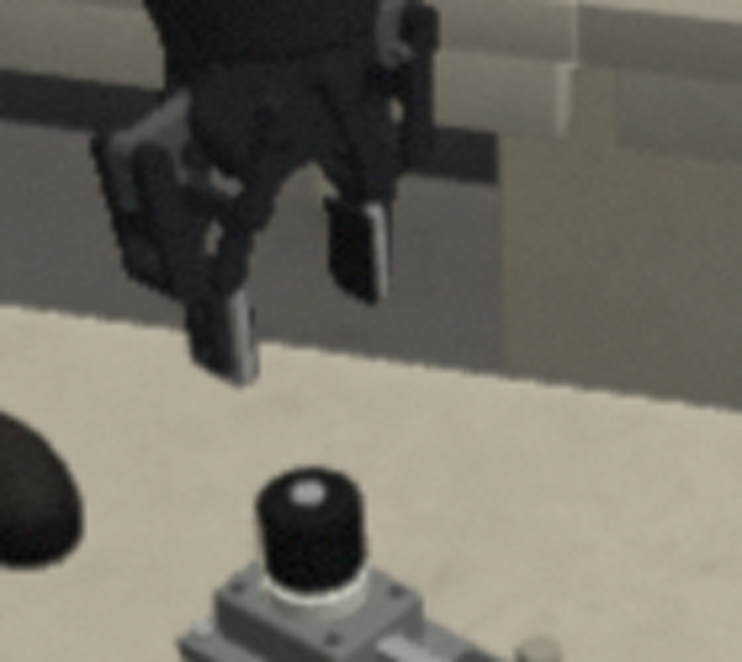

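The fingertips (near one at (243,384)) sit about 8 mm behind the TCP at this opening, higher than the text says. The knob top is at (309,491), as predicted. I'll lower round the knob with the TCP at about z=0.056 and look before closing.

>>> {"op": "arm_command", "data": {"commands": [[1,-0.05,0.02,0,0,0,0.7],[1.5,0,0,0,0,0,0.7],[1.5,0,0,0,0,0,0.7],[1.5,0,0,0,0,0,0.7],[1.25,0,0,0,0,0,0.7],[1,0,0,0,0,0,0.7],[0.7,0,0,0,0,0,0.7],[0.3,0,0,0,0,0,0.7],[0,0,0,0,0,0,0.7],[0,0,0,0,0,0,0.7]]}}

```text
clock: 21.7
tool_pos: [0.5044, 0.0208, 0.0565]
orientation: [-2.139, 0.172, 2.137]
force: [0.0, -0.2, -1.4]
grip_width: 0.0596
```

```bash
python3 - <<'E'
from st import *
to([.504,.0205,.056])
a=vision.camera("scene")
save(a,"s12",(150,130,290,235),5.5)
E
```

```text
t 21.7 pos [0.5044 0.0208 0.0565] zyaw 170.8 tilt 0.05087487762834482 q [ -4.8356  20.5645 -23.6984  45.6865  -0.0046 -85.632 ] F [ 0.0009 -0.1757 -1.3953] M [0.0226 0.0241 0.0407] w 0.05959908694324313
need cm (tool xyz) [0.0493 0.0389 0.0345]
```

View pics/s12.png

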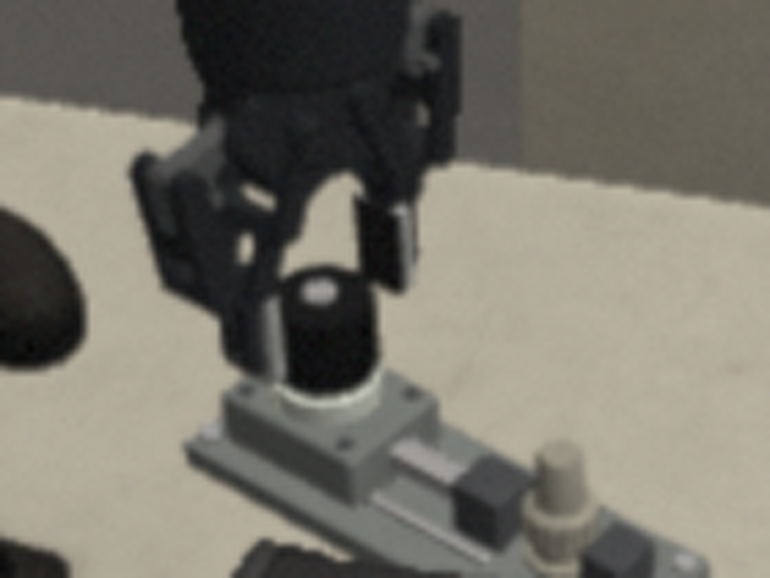

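>>> {"op": "arm_command", "data": {"commands": [[0.2,0,0,0,0,0,0.7],[0,0,0,0,0,0,0.5],[0,0,0,0,0,0,0.35],[0,0,0,0,0,0,0.3],[0,0,0,0,0,0,0.3],[0,0,0,0,0,0,0.3],[0,0,0,0,0,0,0.3],[0,0,0,0,0,0,0.3],[0,0,0,0,0,0,0.3],[0,0,0,0,0,0,0.3]], "grip_force": 50}}

```text
clock: 23.0
tool_pos: [0.5039, 0.0209, 0.0542]
orientation: [-2.138, 0.172, 2.138]
force: [-1.5, 0.5, 5.5]
grip_width: 0.0364
```

```bash
cat > m.py <<'E'
from st import *
def mz(n=1):
    v=[]
    for _ in range(n):
        s=state();v.append((s["moment"][2],s["joint_efforts"][5]))
    return v
E
python3 - <<'E'
from m import *
show(); print(mz(4)); print(state()["joint_efforts"])
a=vision.camera("scene");print(mz(1))
save(a,"s13",(150,130,290,235),5.5)
E
```

```text
t 23.0 pos [0.5039 0.0209 0.0542] zyaw 170.8 tilt 0.006548485223105106 q [ -4.8343  20.7074 -23.8769  45.4201  -0.0049 -85.6314] F [-1.4837  0.4523  5.5351] M [ 0.029  0.488 -0.003] w 0.03636176834941779
[(np.float64(-0.0029789524563162894), np.float64(0.0014548540275427513)), (np.float64(-0.0029789524563162894), np.float64(0.0014548540275427513)), (np.float64(-0.0029789524563162894), np.float64(0.0014548540275427513)), (np.float64(-0.0029789524563162894), np.float64(0.0014548540275427513))]
[ -0.1254 -38.9147  22.2773  -0.9797  -0.0015   0.0015]
[(np.float64(-0.016630449702382265), np.float64(0.0015491606973228045))]
```

View pics/s13.png

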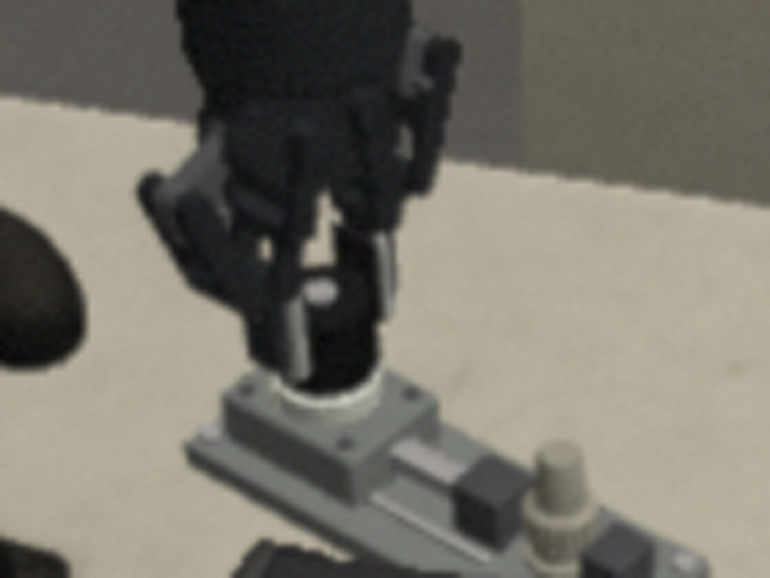

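>>> {"op": "arm_command", "data": {"commands": [[0,0,0,0.5,0,0,0.3],[0,0,0,1,0,0,0.3],[0,0,0,1,0,0,0.3],[0,0,0,1,0,0,0.3],[0,0,0,1,0,0,0.3],[0,0,0,1,0,0,0.3],[0,0,0,1,0,0,0.3],[0,0,0,1,0,0,0.3],[0,0,0,1,0,0,0.3],[0,0,0,1,0,0,0.3]]}}

```text
clock: 24.3
tool_pos: [0.5035, 0.0212, 0.0542]
orientation: [-1.621, 0.877, 1.622]
force: [-4.0, 1.0, 6.2]
grip_width: 0.0367
```

```bash
python3 - <<'E'
from m import *
show(); print(mz(1))
a=vision.camera("scene");print(mz(1))
save(a,"s14",(150,130,290,235),5.5)
E
```

```text
t 24.3 pos [0.5035 0.0212 0.0542] zyaw 123.16 tilt 0.050448482495459905 q [ -4.8237  20.6963 -23.8928  45.4503   0.0315 -37.9829] F [-4.0002  0.9597  6.1947] M [0.2379 0.6306 0.1127] w 0.036715595545935516
[(np.float64(0.11272247412488526), np.float64(-0.4702985845506191))]
[(np.float64(0.07812052860520036), np.float64(0.29214536771178246))]
```

View pics/s14.png

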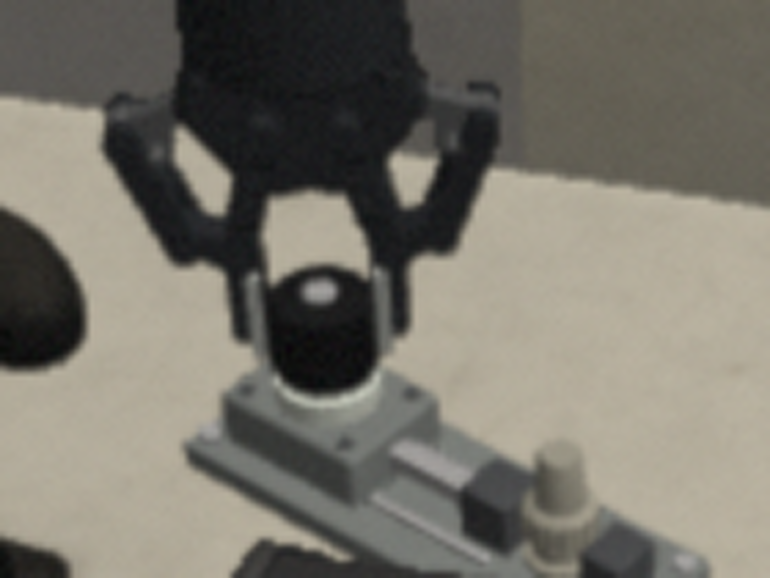

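>>> {"op": "arm_command", "data": {"commands": [[0,0,0,0.5,0,0,0.3],[0,0,0,0.8,0,0,0.3],[0,0,0,0.8,0,0,0.3],[0,0,0,0.8,0,0,0.3],[0,0,0,0.8,0,0,0.3],[0,0,0,0.8,0,0,0.3],[0,0,0,0.8,0,0,0.3],[0,0,0,0.8,0,0,0.3],[0,0,0,0.5,0,0,0.3],[0,0,0,0,0,0,0.3]]}}

```text
clock: 25.6
tool_pos: [0.5034, 0.0215, 0.0542]
orientation: [-1.212, 1.206, 1.214]
force: [-3.7, 1.3, 7.8]
grip_width: 0.0362
```

```bash
python3 - <<'E'
from m import *
show(); print(mz(1))
a=vision.camera("scene");print(mz(1))
b=vision.camera("scene");print(mz(1))
save(a,"s15",(150,130,290,235),5.5)
E
```

```text
t 25.6 pos [0.5034 0.0215 0.0542] zyaw 90.32 tilt 0.08682189617012094 q [ -4.8126  20.6932 -23.9011  45.4558   0.0709  -5.1301] F [-3.6938  1.2809  7.8128] M [0.4023 0.6497 0.0824] w 0.036162239481202334
[(np.float64(0.08237110416909148), np.float64(0.15346798114478588))]
[(np.float64(0.07262493361265569), np.float64(0.10201895842328668))]
[(np.float64(0.1043243550959013), np.float64(0.0919231865555048))]
```

View pics/s15.png

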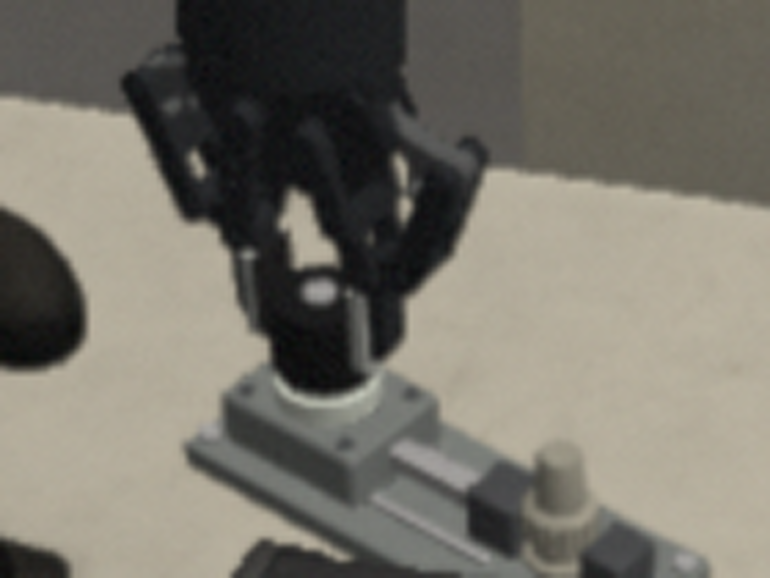

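>>> {"op": "arm_command", "data": {"commands": [[0,0,0,0.5,0,0,0.3],[0,0,0,0.6,0,0,0.3],[0,0,0,0.6,0,0,0.3],[0,0,0,0.6,0,0,0.3],[0,0,0,0.6,0,0,0.3],[0,0,0,0.5,0,0,0.3],[0,0,0,0,0,0,0.3],[0,0,0,0,0,0,0.3],[0,0,0,0,0,0,0.3],[0,0,0,0,0,0,0.3]]}}

```text
clock: 26.95
tool_pos: [0.5035, 0.0217, 0.0543]
orientation: [-0.991, 1.332, 0.994]
force: [-3.0, 1.3, 6.8]
grip_width: 0.0365
```

```bash
python3 - <<'E'
from m import *
show(); print(mz(1))
a=vision.camera("scene");print(mz(1))
save(a,"s16",(150,130,290,235),5.5)
E
```

```text
t 26.95 pos [0.5035 0.0217 0.0543] zyaw 73.34 tilt 0.10110584976144492 q [ -4.8058  20.6921 -23.8969  45.4549   0.0911  11.856 ] F [-3.0028  1.3317  6.8077] M [0.4425 0.6    0.1248] w 0.03648717829440578
[(np.float64(0.12476216912610619), np.float64(0.08924309397116303))]
[(np.float64(0.020351518208445038), np.float64(0.08923721266910434))]
```

View pics/s16.png

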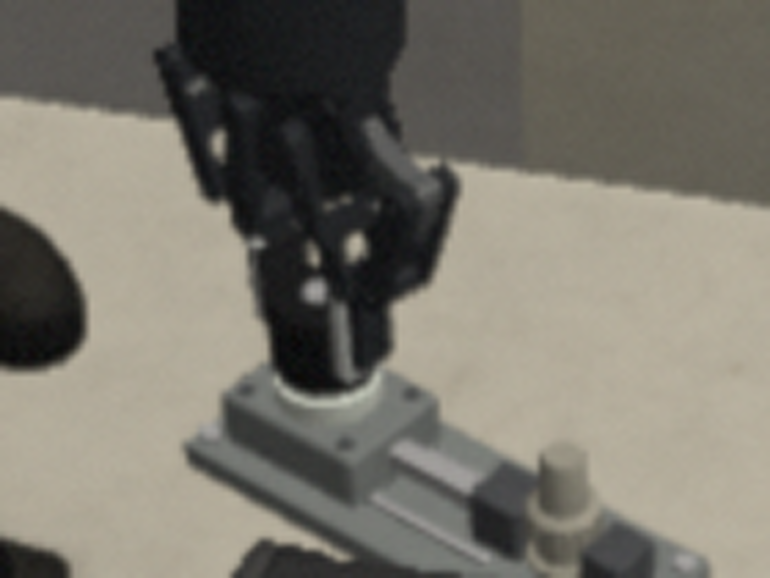

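The plug top has moved from (560,455) to (565,457), so the jaw is pushing it towards the fixed jaw. The joint 6 effort is still at drag level, 0.089.

>>> {"op": "arm_command", "data": {"commands": [[0,0,0,0.5,0,0,0.3],[0,0,0,0.5,0,0,0.3],[0,0,0,0.5,0,0,0.3],[0,0,0,0.5,0,0,0.3],[0,0,0,0.5,0,0,0.3],[0,0,0,0.5,0,0,0.3],[0,0,0,0,0,0,0.3],[0,0,0,0,0,0,0.3],[0,0,0,0,0,0,0.3],[0,0,0,0,0,0,0.3]]}}

```text
clock: 28.25
tool_pos: [0.5036, 0.0218, 0.0542]
orientation: [-0.792, 1.421, 0.795]
force: [-2.5, 2.5, 6.6]
grip_width: 0.0365
```

```bash
python3 - <<'E'
from m import *
show(); print(mz(1))
a=vision.camera("scene");print(mz(1))
save(a,"s17",(150,130,290,235),5.5)
E
```

```text
t 28.25 pos [0.5036 0.0218 0.0542] zyaw 58.34 tilt 0.11595609967561019 q [ -4.8033  20.6942 -23.8943  45.4485   0.1099  26.8567] F [-2.4657  2.4626  6.5848] M [0.491  0.5798 0.0354] w 0.036531579867409326
[(np.float64(0.03544298966340652), np.float64(0.0885858410038054))]
[(np.float64(0.07550909802052364), np.float64(0.08859553607180715))]
```

View pics/s17.png

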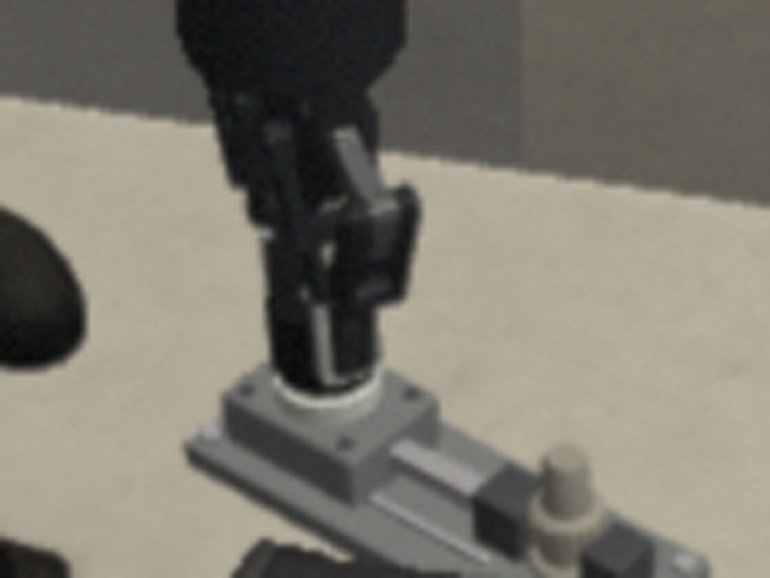

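>>> {"op": "arm_command", "data": {"commands": [[0,0,0,0.5,0,0,0.3],[0,0,0,0.5,0,0,0.3],[0,0,0,0.5,0,0,0.3],[0,0,0,0.5,0,0,0.3],[0,0,0,0.5,0,0,0.3],[0,0,0,0.3,0,0,0.3],[0,0,0,0,0,0,0.3],[0,0,0,0,0,0,0.3],[0,0,0,0,0,0,0.3],[0,0,0,0,0,0,0.3]]}}

```text
clock: 29.55
tool_pos: [0.5036, 0.0219, 0.0542]
orientation: [-0.603, 1.484, 0.607]
force: [-2.9, 3.2, 5.6]
grip_width: 0.0363
```

```bash
python3 - <<'E'
from m import *
show(); print(mz(1))
a=vision.camera("scene");print(mz(1))
save(a,"s18",(150,130,290,235),5.5)
E
```

```text
t 29.55 pos [0.5036 0.0219 0.0542] zyaw 44.35 tilt 0.12892391093177852 q [ -4.7974  20.699  -23.8918  45.4439   0.1242  40.8505] F [-2.9226  3.1612  5.636 ] M [0.6437 0.5162 0.1192] w 0.03631901091706572
[(np.float64(0.11924199490720502), np.float64(0.11450371937826276))]
[(np.float64(0.14198997482962647), np.float64(0.11449226411059499))]
```

Wind-up has started: the effort is 0.1145, against 0.0886 before. I'll take smaller steps.

>>> {"op": "arm_command", "data": {"commands": [[0,0,0,0.3,0,0,0.3],[0,0,0,0.4,0,0,0.3],[0,0,0,0.3,0,0,0.3],[0,0,0,0,0,0,0.3],[0,0,0,0,0,0,0.3],[0,0,0,0,0,0,0.3],[0,0,0,0,0,0,0.3],[0,0,0,0,0,0,0.3],[0,0,0,0,0,0,0.3],[0,0,0,0,0,0,0.3]]}}

```text
clock: 30.85
tool_pos: [0.5037, 0.022, 0.0543]
orientation: [-0.536, 1.503, 0.539]
force: [-2.1, 2.8, 5.3]
grip_width: 0.0366
```

```bash
python3 - <<'E'
from m import *
show(); print(mz(1))
E
```

```text
t 30.85 pos [0.5037 0.022  0.0543] zyaw 39.36 tilt 0.1309688991667422 q [ -4.7966  20.6968 -23.8877  45.4399   0.1287  45.8444] F [-2.0721  2.7638  5.3075] M [0.6066 0.4888 0.1381] w 0.03656078528823091
[(np.float64(0.13809702289058434), np.float64(0.14391956850886345))]
```

>>> {"op": "arm_command", "data": {"commands": [[0,0,0,0.3,0,0,0.3],[0,0,0,0.4,0,0,0.3],[0,0,0,0.3,0,0,0.3],[0,0,0,0,0,0,0.3],[0,0,0,0,0,0,0.3],[0,0,0,0,0,0,0.3],[0,0,0,0,0,0,0.3],[0,0,0,0,0,0,0.3],[0,0,0,0,0,0,0.3],[0,0,0,0,0,0,0.3]]}}

```text
clock: 32.1
tool_pos: [0.5037, 0.022, 0.0542]
orientation: [-0.468, 1.519, 0.472]
force: [-2.5, 3.4, 5.5]
grip_width: 0.0365
```

```bash
python3 - <<'E'
from m import *
show(); print(mz(1))
E
```

```text
t 32.1 pos [0.5037 0.022  0.0542] zyaw 34.37 tilt 0.134411407678499 q [ -4.7948  20.699  -23.8889  45.435    0.1325  50.8386] F [-2.4511  3.4412  5.5321] M [0.6273 0.5252 0.138 ] w 0.036485614788542765
[(np.float64(0.1379696387950994), np.float64(0.18351140432059765))]
```

>>> {"op": "arm_command", "data": {"commands": [[0,0,0,0.3,0,0,0.3],[0,0,0,0.4,0,0,0.3],[0,0,0,0.3,0,0,0.3],[0,0,0,0,0,0,0.3],[0,0,0,0,0,0,0.3],[0,0,0,0,0,0,0.3],[0,0,0,0,0,0,0.3],[0,0,0,0,0,0,0.3],[0,0,0,0,0,0,0.3],[0,0,0,0,0,0,0.3]]}}

```text
clock: 33.35
tool_pos: [0.5037, 0.022, 0.0542]
orientation: [-0.4, 1.533, 0.404]
force: [-2.3, 3.3, 4.0]
grip_width: 0.0365
```

```bash
python3 - <<'E'
from m import *
show(); print(mz(1))
E
```

```text
t 33.35 pos [0.5037 0.022  0.0542] zyaw 29.37 tilt 0.1383270418658157 q [ -4.7929  20.7013 -23.8885  45.4333   0.1364  55.8329] F [-2.3482  3.2509  4.0138] M [0.6025 0.4501 0.1694] w 0.036543976225408885
[(np.float64(0.16942837553027873), np.float64(0.22936163004487753))]
```

>>> {"op": "arm_command", "data": {"commands": [[0,0,0,0.3,0,0,0.3],[0,0,0,0.4,0,0,0.3],[0,0,0,0.3,0,0,0.3],[0,0,0,0,0,0,0.3],[0,0,0,0,0,0,0.3],[0,0,0,0,0,0,0.3],[0,0,0,0,0,0,0.3],[0,0,0,0,0,0,0.3],[0,0,0,0,0,0,0.3],[0,0,0,0,0,0,0.3]]}}

```text
clock: 34.6
tool_pos: [0.5038, 0.0221, 0.0542]
orientation: [-0.332, 1.544, 0.336]
force: [-2.1, 2.8, 5.5]
grip_width: 0.0366
```

```bash
python3 - <<'E'
from m import *
show(); print(mz(1))
a=vision.camera("scene");print(mz(1))
save(a,"s19",(150,130,290,235),5.5)
E
```

```text
t 34.6 pos [0.5038 0.0221 0.0542] zyaw 24.38 tilt 0.13968736289483918 q [ -4.7915  20.7014 -23.8846  45.4288   0.1389  60.8321] F [-2.0646  2.8166  5.549 ] M [0.6312 0.4986 0.206 ] w 0.03656609971664213
[(np.float64(0.20603166383448882), np.float64(0.23628026247024536))]
[(np.float64(0.23526718198397636), np.float64(0.23630711250007153))]
```

View pics/s19.png

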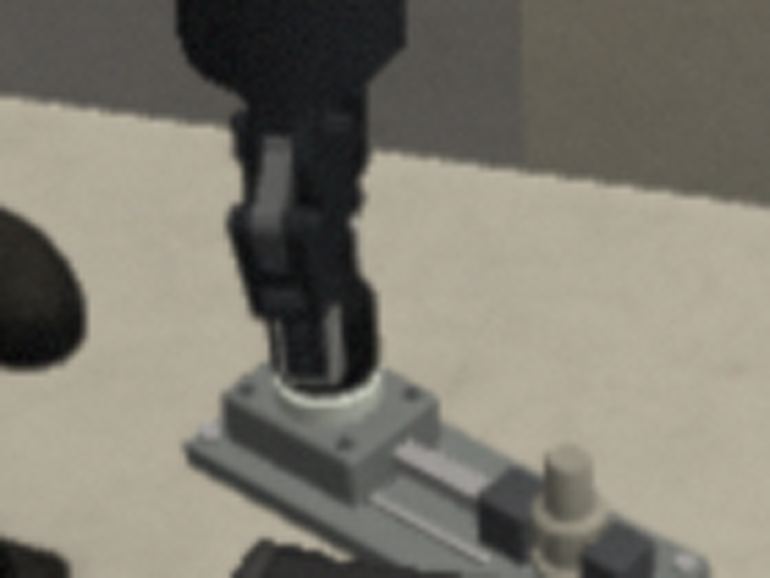

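The effort levels off at 0.236, so the clutch has just begun to slip, by an estimated 1.3 mm. I'll turn 8° more, for about 4 mm.

>>> {"op": "arm_command", "data": {"commands": [[0,0,0,0.3,0,0,0.3],[0,0,0,0.4,0,0,0.3],[0,0,0,0.4,0,0,0.3],[0,0,0,0.4,0,0,0.3],[0,0,0,0.1,0,0,0.3],[0,0,0,0,0,0,0.3],[0,0,0,0,0,0,0.3],[0,0,0,0,0,0,0.3],[0,0,0,0,0,0,0.3],[0,0,0,0,0,0,0.3]]}}

```text
clock: 35.9
tool_pos: [0.5039, 0.0221, 0.0543]
orientation: [-0.222, 1.559, 0.226]
force: [-2.9, 3.5, 5.8]
grip_width: 0.0362
```

```bash
python3 - <<'E'
from m import *
show(); print(mz(1))
E
```

```text
t 35.9 pos [0.5039 0.0221 0.0543] zyaw 16.38 tilt 0.1439054027678197 q [ -4.7923  20.7007 -23.8808  45.4247   0.1438  68.8291] F [-2.9118  3.5328  5.7882] M [0.7211 0.4729 0.259 ] w 0.03616259801760856
[(np.float64(0.2590406715298351), np.float64(0.23812249302864075))]
```

>>> {"op": "arm_command", "data": {"commands": [[0,0,0,0,0,0,0.5],[0,0,0,0,0,0,0.6],[0,0,0,0,0,0,0.7],[0,0,0,0,0,0,0.7],[0,0,0,0,0,0,0.7],[-0.5,0,0,0,0,0,0.7],[-1.5,0,0,0,0,0,0.7],[-2,0,0,0,0,0,0.7],[-2,0,0,0,0,0,0.7],[-1,0,0,0,0,0,0.7]]}}

```text
clock: 37.15
tool_pos: [0.5052, 0.0208, 0.1262]
orientation: [-0.224, 1.556, 0.223]
force: [0.5, 0.6, -0.1]
grip_width: 0.0598
```

>>> {"op": "arm_command", "data": {"commands": [[-2,0,0,0,0,0,0.7],[-2,0,0,0,0,0,0.7],[-2,0,0,0,0,0,0.7],[-1,0,0,0,0,0,0.7],[0,0,0,0,0,0,0.7],[0,0,0,0,0,0,0.7],[0,0,0,0,0,0,0.7],[0,0,0,0,0,0,0.7],[0,0,0,0,0,0,0.7],[0,0,0,0,0,0,0.7]]}}

```text
clock: 38.4
tool_pos: [0.504, 0.0209, 0.194]
orientation: [-0.223, 1.559, 0.223]
force: [0.3, 0.2, -0.2]
grip_width: 0.06
```

```bash
python3 - <<'E'
from m import *
show()
a=vision.camera("scene");b=vision.camera("top")
save(a,"s20",(180,165,300,245),6.5)
save(b,"t20",(190,190,310,250),6.5)
E
```

```text
t 38.4 pos [0.504  0.0209 0.194 ] zyaw 16.3 tilt 0.00587874683674394 q [ -4.8301  14.1471 -10.6364  65.2208  -0.004   68.8684] F [ 0.3239  0.2166 -0.2222] M [-0.0012 -0.0284  0.0225] w 0.05996812819498655
```

View pics/s20.png

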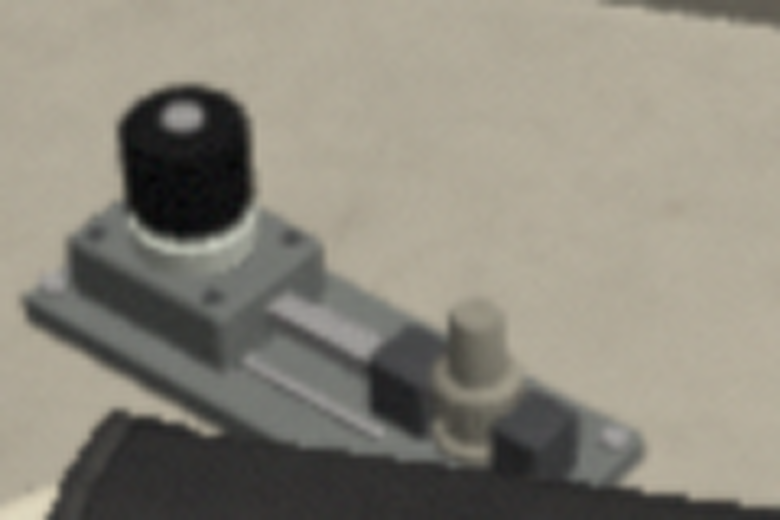

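View pics/t20.png

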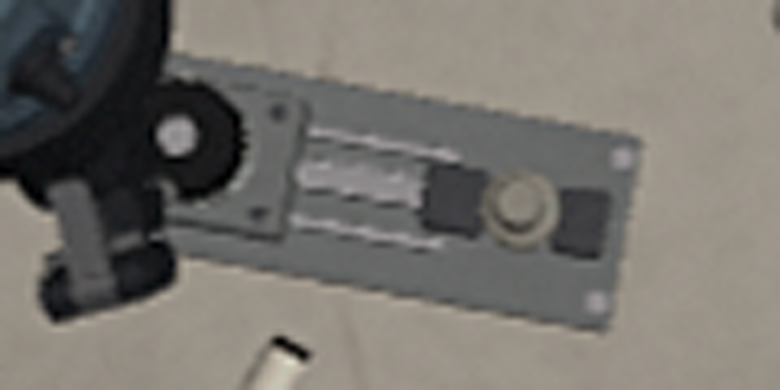

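The plug is clamped upright between the jaws, top at (478,320) in the scene crop and (520,200) in the top crop. The white lines aren't obvious, so I'll check with enhanced contrast.

```bash
python3 - <<'E'
from m import *
a=vision.camera("scene");im=a["image"][170:210,192:226].astype(float)
o=cv2.resize(np.clip((im)*2.2,0,255).astype(np.uint8)[:,:,::-1],None,fx=11,fy=11,interpolation=cv2.INTER_NEAREST)
import cv2 as c
im0=c.imread("pics/s1.png")  # start crop for comparison
k=c.resize(im0[20:172,84:213],(374,440),interpolation=c.INTER_CUBIC);k=np.clip(k*2.2,0,255).astype(np.uint8)
c.imwrite("pics/k21.png",np.hstack([o,k]))
E
```

```text
(no output)
```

View pics/k21.png

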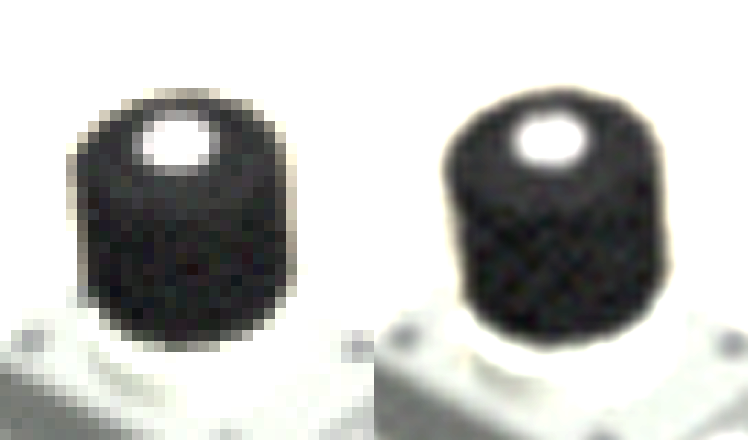

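```bash
python3 - <<'E'
from m import *
print(ctrl.close_job()); print(state()["clock"])
E
```

```text
the job is handed in; nothing more can be done
None
the job is handed in; nothing more can be done
```

The plug is clamped upright between the vise jaws and the clutch has slipped once. I let go, lifted clear and handed the job in at about 38.5 s of the 69 s.

**Placing:** I picked up the larger grey plug by its neck, stood it on the bed between the jaws and let go. The next picture showed it upright at the seat.

**Clamping:** I turned the thumbscrew about 154° clockwise in one grip. Joint 6 effort, used as the knob torque, went through three stages:
- **Free turning:** it held near 0.089 N m, which is just the drag.
- **Wind-up:** it climbed through 0.114, 0.144, 0.184 and 0.229 N m.
- **Slip:** it levelled off at 0.236–0.238 N m, close to the clutch's stated 0.24 N m. I stopped about 12° after that started.

**Last checks:**
- Both cameras show the plug upright between the two jaws, and the gripper is more than 100 mm above the knob.
- I could not see the white lines in either camera, at the start or the end, even with enhanced contrast. The gap of about 4 mm is therefore worked out from torque and angle, not seen. It assumes the knob did not slip in the fingers.
- The clamping force was not measured directly.
- The fingertips were at about TCP height, not 25 mm ahead of it as the description says. I set the grasp heights from the pictures instead.

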